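Take the temperature of the fermenting jar

TASK

Draw the pocket infrared thermometer straight up out of its socket in the wooden holder, turn it, and aim its nose squarely at the middle of the paper tape patch on the sloping shoulder of the jar that has the airlock, about 80 mm off the patch. Finish while holding it there, raised, still and aimed: do not put it down or let go. Do not touch either jar, and leave the other things where they are.

Things in the scene. Friction and masses are not known exactly. Their poses are not given: they have to be found in the camera images.
- thermo_grip (a point): Pocket infrared thermometer, 160 mm long, 0.11 kg, standing nose down in a socket of the holder. Point on its axis, 40 mm below the top, 120 mm from the nose tip. Handle: grey bar 24 (x) by 34 (y) by 95 mm, resting on the holder's top; below it a black nose, 22 mm diameter, 65 mm long, in the socket. z: nose to top (up at the start); dark screen on the -x face. Grip across x. It looks along -z.
- thermo_nose (a point): Nose tip of the thermometer: centre of the lens, the lowest point at the start. Same axes as thermo_grip, 120 mm from it.
- thermo_aim (a point): Imaginary point 80 mm straight ahead of the nose tip (at -z), which ought to lie on the middle of the patch when aiming. Same axes as thermo_grip.
- holder: Fixed light wooden block 64 mm (x) by 220 mm (y) by 75 mm high; origin at the centre of its underside. Three round vertical sockets of 25 mm diameter, 70 mm deep, in a row along y at -70, 0 and +70 mm. The thermometer, a brush and a sampling tube stand in them, in any order.
- jar_airlock: Fixed amber glass jar with the airlock: 170 mm diameter up to 120 mm, conical shoulder to a neck of 86 mm at 155 mm, black lid (101 mm diameter, top at 188 mm) bearing an upright clear airlock, 36 mm diameter, top at 302 mm. Heights are above the origin, the centre of its underside, 6 mm above the table. The patch is on its -x side.
- jar_airlock_patch: Paper tape patch, 46 by about 50 mm, on the shoulder of the jar with the airlock, on the side towards the robot, 65 mm from the jar's axis, 145 mm above the table. Origin: its middle. z points straight out of the patch, away from the jar, up, 40 degrees from vertical; y is level, x runs up the slope towards the neck.
- jar_lidded: The other fixed amber jar, the same but with a plain lid (top at 192 mm) instead of an airlock, and with a patch of its own that is not wanted. Origin at the centre of its underside. Do not touch.
- tray: Fixed black plastic tray, 240 mm (x) by 430 mm (y), walls 45 mm high and 6 mm thick, in which the two jars stand side by side in either order. Origin at the centre of its underside.
- brush: Bottle brush with white round head, 37 mm diameter, standing in another socket of the holder, its top 115 mm above the holder's top face; origin at its foot. Leave alone.
- sampler: Clear sampling tube, 18 mm diameter with a black rubber top 26 mm across, standing in another socket, its top 96 mm above the holder's top face; origin at its foot. Leave alone.
- beer_bottle: Amber bottle standing on the table, 60 mm diameter, 210 mm high; origin at the centre of its underside. Leave alone.
- bung: Black rubber bung, 42 mm diameter, 32 mm high; origin at the centre of its underside. Leave alone.
- spoon: Steel spoon lying on the table, 200 mm long; origin on its underside near the middle. Leave alone.
- beaker: Clear cup, 70 mm diameter, 80 mm high; origin at the centre of its underside. Leave alone.
- funnel: White funnel standing mouth down, 92 mm diameter, 95 mm high; origin at the centre of its underside. Leave alone.

How it is judged:
By the outcome, as a careful person would: the job done as asked, in the order asked, and still so for the second after the job is handed in, while the arm keeps its last pose, push and grip.
It also fails if it takes over 32 s, if anything falls off the work surface, if the arm or the gripper's body presses on something with over 40 N, if the wrist force passes 120 N, or if a joint passes its speed limit or range.

ROBOT

A 7-joint arm with a two-finger parallel gripper is mounted at the origin on the work surface. World frame = base frame: x ahead of the robot, y to its left, z up, the work surface at z = 0. Lengths are in m, angles in rad, forces in N, time in s.
With the tool pointing down it reaches from about 0.425 to 0.925 m from the base axis. Payload 6.8 kg.
Tool frame: the origin (TCP) lies on the front face of the gripper's body, between the roots of the fingers; the fingertips stand 73 mm ahead of it and the grasp point (between the pads) lies 54 mm ahead of it (env.nose_length is the distance from the TCP to the fingertips, in m); z points along the fingers, y is the direction in which the jaws open and shut (so a half turn about z gives the same grasp; the last joint's range is limited). The gripper opens to 85 mm and grips with 20 to 120 N. Pads are 22 mm wide; open, the fingers measure 114 mm over their backs; the gripper's body (76 mm by 85 mm) begins 54 mm behind the grasp point. The pads swing forward as they close: fully open they stand 13 mm farther back than shut.
Start: joints at [1.176, 0.477, 0.022, 1.555, -0.011, 1.109, -0.083], TCP at [0.191, -0.647, 0.304] pointing down, gripper open.
Joint ranges: [-2.96, 2.96], [-0.34, 2.1], [-1.41, 1.46], [0.24, 2.44], [-1.37, 4.51], [0.17, 1.92], [-2.96, 2.96]. Speed limits (rad/s): [2.39, 2.39, 3.14, 3.14, 3.14, 3.14, 3.14].

INTERFACE

Orientations are given as a unit quaternion [w, x, y, z].
In Python, from cell import env, kin, camera, calibration, job gives the robot as it stands. The module is installed in compiled form; this text tells all that it offers. Calls block until the motion is done:
- env.reach(position, orientation): joint-space move of the TCP to a pose.
- env.movel(position, velocity=0.15, rot=None, stop_force=None): straight line of the TCP; rot=None keeps the orientation; velocity is the mean speed in m/s. With stop_force (N) it stops when the force on the tool has changed by that much, and returns True; else False.
- env.goto_joints(angles): joint-space move.
- env.grip(opening, f_grip=None): finger opening in m; f_grip is the grip in N (None keeps the last); returns when the fingers have stopped.
- env.dwell(seconds).
- kin.inverse_kinematics(position, orientation): joint angles nearest the present ones, or None.
- env.get_state(): the state.
- camera(name): name is "side" or "top" or "wrist"; returns (picture, depth): 480x640x3 uint8, blue, green, red; 480x640 float32, m along the optical axis (not along the pixel's ray), 0 where there is no reading.
- calibration(name): a dict with "fx", "fy", "cx", "cy" (pixels), "rvec" (rotation vector, rad) and "tvec" (3), from world to camera coordinates, as OpenCV has them. Camera axes: x right, y down, z forward; pixel columns grow to the right and rows downward; lengths in m; the calibration is good to about 2 mm. A picture is of the moment at which its call begins: read the wrist's pose just before it. calibration takes no time and is no camera call; for the wrist camera it gives the pose at the moment of the call.
A pose or a line that the arm cannot do raises env.PlanningError and nothing moves.
- job.job_done(): hands the job in, once; it reports no verdict.
The state is a dict: "time": time; "qpos": joint angles; "joint_velocities": joint speeds; "joint_torque": joint torques, N m; "tcp_pos": TCP position; "orientation": TCP orientation; "force": force on the tool from outside, world axes, zero at the start; "torque": the same for the moment, N m; "opening": finger opening in m.
Only numpy, scipy, OpenCV 4.12 (cv2) and the standard library are available. Lean on these libraries where they do the work, as an engineer would, in place of code of your own. Each camera call takes 0.05 s, during which the arm holds its last target. There are 200 camera calls.

## Working session

There is one attempt and no reset: what is moved stays moved. The work goes in short steps, each a Python script; the robot and the scene stay as the last script left them, time stands still between calls to the robot, and variables do not carry over. Pictures are saved under pics/ and viewed, about 8 in all and at most 12, crops included, and the job is handed in when it is done.

```bash
mkdir -p pics
cat > h.py <<'E'
import numpy as np, cv2
from scipy.spatial.transform import Rotation as R
from cell import env, kin, camera, calibration, job
def snap(n,f):
    c=calibration(n); p,d=camera(n); cv2.imwrite(f'pics/{f}.png',p); np.savez(f'{f}.npz',p=p,d=d,**{k:np.array(v) for k,v in c.items()})
def load(f):
    return dict(np.load(f'{f}.npz'))
def cloud(s):
    v,u=np.mgrid[:480,:640]; d=s['d']
    P=np.stack([(u-s['cx'])/s['fx']*d,(v-s['cy'])/s['fy']*d,d],-1)
    M=cv2.Rodrigues(s['rvec'])[0]
    W=(P-s['tvec'].ravel())@M; W[d==0]=np.nan
    return W
def q(Rm):
    x=R.from_matrix(Rm).as_quat(); return [x[3],x[0],x[1],x[2]]
E
python3 - <<'E'
from h import *
snap('top','top1'); snap('side','side1')
print(env.get_state()['time'], env.get_state()['orientation'])
E
```

```text
0.1 [-8.17224329e-04  9.89736131e-01  1.42904479e-01 -1.81379095e-04]
```

View pics/top1.png

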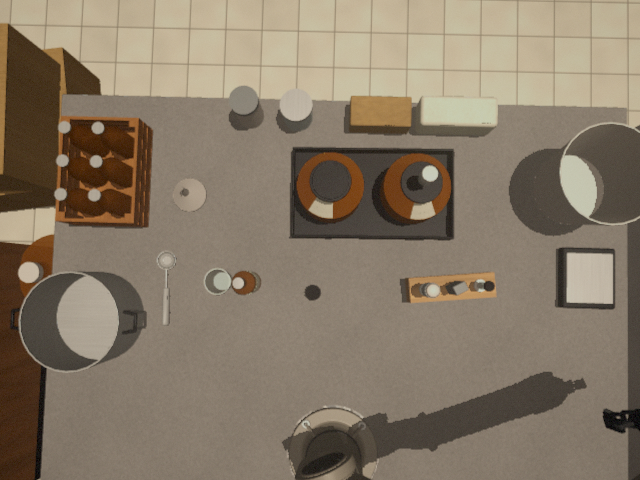

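View pics/side1.png

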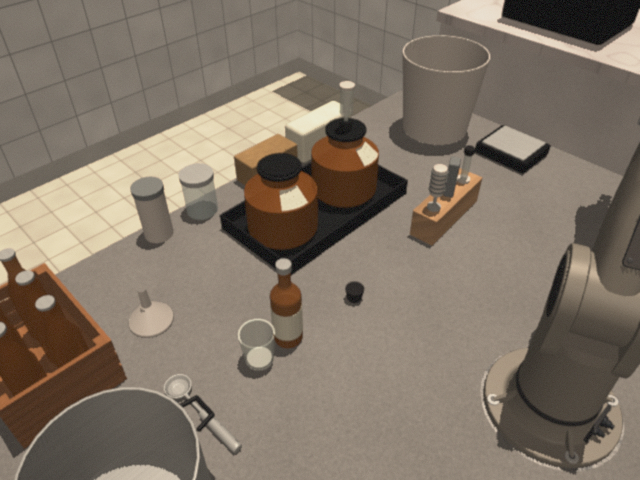

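The top view shows the thermometer in the middle socket, near (460,288), with the brush at (432,291) and the sampler at (487,286). The airlock jar is at (417,188), its patch near (424,211). The side view agrees.

Run:
```python
from h import *
s=load('top1'); W=cloud(s); p=s['p'].astype(int); hsv=cv2.cvtColor(s['p'],cv2.COLOR_BGR2HSV)
def box(u0,u1,v0,v1):
    m=np.zeros((480,640),bool); m[v0:v1,u0:u1]=1; return m
z=W[...,2]
m=box(400,505,265,310)&(abs(z-.075)<.006)
print('holder',m.sum(),cv2.minAreaRect(W[m][:,:2].astype(np.float32)))
for r in range(276,304,2): print(r,[int(1000*z[r,c]) if z[r,c]==z[r,c] else -1 for c in range(420,498,2)])
m=box(445,472,275,300)&(z>.155)
print('thermo',m.sum(),np.median(W[m],0),cv2.minAreaRect(W[m][:,:2].astype(np.float32)))
m=box(400,450,195,225)&(hsv[...,1]<110)&(hsv[...,2]>150)&(z>.1)
P=W[m]; c=P.mean(0); print('patch',len(P),c,P.min(0),P.max(0)); n=np.linalg.svd(P-c)[2][2]; print(n,np.degrees(np.arccos(abs(n[2]))))
print('patch px',np.argwhere(m).mean(0))
# jar lid
m=box(390,450,155,215)&(abs(z-.194)<.005); print('lid',m.sum(),cv2.minEnclosingCircle(W[m][:,:2].astype(np.float32)))
m=box(370,465,140,240)&(z>.06)&(z<.135); print('body',cv2.minEnclosingCircle(W[m][:,:2].astype(np.float32)))
print('tray',cv2.minAreaRect(W[box(280,465,140,245)&(abs(z-.045)<.006)][:,:2].astype(np.float32)))
print(-cv2.Rodrigues(s['rvec'])[0].T@s['tvec'].ravel(), s['fx'])
cv2.imwrite('pics/crop.png',cv2.resize(s['p'][140:310,370:510],None,fx=4,fy=4,interpolation=cv2.INTER_CUBIC)[:600])
```

```text
holder 1381 ((0.44467175006866455, -0.29446351528167725), (0.06408165395259857, 0.22090134024620056), 5.5779709815979)
276 [0, -4, -2, 1, 0, -1, 11, 45, 74, 76, 80, 79, 77, 75, 72, 69, 77, 76, 78, 77, 72, 73, 77, 75, 69, 79, -1, 69, 76, 77, 73, 79, 71, 73, 75, 69, 75, 76, -3]
278 [72, 77, 79, 75, 78, 71, 80, 77, 80, 74, 80, 77, 72, 76, 74, 74, 76, 75, 75, 80, 77, 77, 77, 73, 76, 77, 73, 74, 73, 75, 79, 78, 79, 80, 80, 72, 77, 70, 3]
280 [72, 72, 81, 82, 72, 74, 76, 79, 76, 77, 73, 73, 80, -1, 75, 73, 80, 70, 66, 84, 70, 76, 72, 80, 73, 79, 68, 76, 75, 80, 86, 78, 75, 74, 73, 72, 75, 74, 5]
282 [76, 77, 79, 72, 72, 75, 79, 75, 72, 76, 78, 79, 75, 72, 73, 76, 72, 89, 105, 136, 156, 171, 174, 72, 78, 69, 74, 76, 82, 83, 78, 78, 81, 160, 169, 165, 170, 71, -3]
284 [78, 78, 131, 159, 180, 187, 184, 183, 178, 73, 75, 77, 73, 72, 77, 88, 108, 136, 154, 173, 169, 172, 165, 172, -1, 74, 73, 79, 82, 93, 108, 127, 162, 165, 169, 172, 173, 170, -2]
286 [73, 80, 152, 180, 185, 189, 190, 190, 187, 183, 75, 75, 79, 86, 111, 135, 149, 167, 169, 168, 169, 174, 169, 171, 74, 73, 74, 83, 83, 95, 118, 1
[... 1352 characters left out ...]
 -4, 0, 7, 6]
thermo 157 [ 0.4448811  -0.2926244   0.16969433] ((0.44461652636528015, -0.29343849420547485), (0.024925820529460907, 0.0339774563908577), 27.080158233642578)
patch 316 [ 0.63117118 -0.20347443  0.14452064] [ 0.61222532 -0.2353753   0.1242424 ] [ 0.65229222 -0.1743454   0.16106005]
[ 0.64475201  0.12092382 -0.75476637] 40.99503986132327
patch px [211.12341772 422.34493671]
lid 998 ((0.6949989795684814, -0.19226516783237457), 0.05074325203895569)
body ((0.6947299838066101, -0.19257475435733795), 0.08566618710756302)
tray ((0.6891376972198486, -0.08624815940856934), (0.24093113839626312, 0.4286516308784485), 0.7013492584228516)
[0.46632295 0.02372715 1.5571476 ] 574.3715341380077
```

```bash
cat >> h.py <<'E'
def down(yaw):  # tool y at yaw, z down
    y=np.array([np.cos(yaw),np.sin(yaw),0]); z=np.array([0,0,-1.]); return np.stack([np.cross(y,z),y,z],1)
def tilted(n,roll): # tool z=-n, tool y at roll from horizontal
    z=-n; h=np.cross([0,0,1.],n); h/=np.linalg.norm(h); y=R.from_rotvec(z*roll).apply(h); return np.stack([np.cross(y,z),y,z],1)
T0=np.array([.4447,-.2932,0]); YAW=np.radians(27)
J=np.array([.695,-.1925,.0]); AZ=np.radians(190)
U=np.array([np.cos(AZ),np.sin(AZ),0]); N=np.sin(np.radians(40))*U+[0,0,np.cos(np.radians(40))]
PATCH=J+.065*U+[0,0,.145]
E
python3 - <<'E'
from h import *
np.set_printoptions(precision=2,suppress=True)
for k in (0,np.pi):
  for zz in (.197,.30,.40,.45): print(k,zz,kin.inverse_kinematics(T0+[0,0,zz],q(down(YAW+k))))
for r in range(-180,180,30):
    print(r,kin.inverse_kinematics(PATCH+N*.267,q(tilted(N,np.radians(r)))))
E
```

```text
0 0.197 [ 0.84  0.42 -0.47  1.97  0.26  0.81  0.71]
0 0.3 [ 0.87  0.29 -0.48  1.87  0.15  1.02  0.79]
0 0.4 [ 0.87  0.2  -0.47  1.75  0.09  1.22  0.85]
0 0.45 [ 0.87  0.17 -0.46  1.67  0.08  1.33  0.87]
3.141592653589793 0.197 [ 0.36  0.38  0.13  2.   -0.07  0.77 -2.14]
3.141592653589793 0.3 [ 0.4   0.25  0.08  1.9  -0.02  0.99 -2.18]
3.141592653589793 0.4 [ 0.44  0.16  0.03  1.77 -0.01  1.21 -2.2 ]
3.141592653589793 0.45 [ 0.45  0.13  0.01  1.69 -0.    1.31 -2.2 ]
-180 [ 1.67  0.16 -1.17  2.13 -0.66  0.49  2.81]
-150 [ 0.52  0.03  0.04  2.19 -0.93  0.57  2.49]
-120 [ 0.65  0.04 -0.09  2.18 -0.92  0.57  1.96]
-90 [ 0.83  0.05 -0.28  2.17 -0.9   0.56  1.43]
-60 [ 0.91  0.05 -0.35  2.16 -0.89  0.56  0.9 ]
-30 [ 0.95  0.05 -0.4   2.16 -0.89  0.56  0.37]
0 [ 0.95  0.05 -0.4   2.16 -0.89  0.56 -0.15]
30 [ 0.88  0.05 -0.32  2.17 -0.9   0.56 -0.67]
60 [ 0.78  0.04 -0.22  2.17 -0.91  0.56 -1.19]
90 [ 0.69  0.04 -0.13  2.18 -0.92  0.57 -1.7 ]
120 [ 0.59  0.03 -0.03  2.18 -0.92  0.57 -2.22]
150 [ 0.48  0.03  0.08  2.19 -0.93  0.57 -2.74]
```

Run:
```python
from h import *
env.reach(T0+[0,0,.38],q(down(YAW)))
snap('wrist','w1'); s=load('w1'); W=cloud(s); st=env.get_state(); print(st['time'],st['tcp_pos'])
z=W[...,2]; m=(abs(z-.17)<.008)&(np.hypot(W[...,0]-T0[0],W[...,1]-T0[1])<.035)
print(m.sum(), np.nanmedian(W[m],0), cv2.minAreaRect(W[m][:,:2].astype(np.float32)))
m=(abs(z-.075)<.005)&(np.hypot(W[...,0]-T0[0],W[...,1]-T0[1])<.15)
print(m.sum(), cv2.minAreaRect(W[m][:,:2].astype(np.float32)))
```

```text
1.775 [ 0.44408965 -0.29454763  0.37965611]
1135 [ 0.44652496 -0.2938272   0.16959194] ((0.44713497161865234, -0.2945658564567566), (0.023870069533586502, 0.033804722130298615), 26.567140579223633)
7306 ((0.4473351240158081, -0.2952345013618469), (0.06408531218767166, 0.22016413509845734), 5.738759994506836)
```

View pics/w1.png

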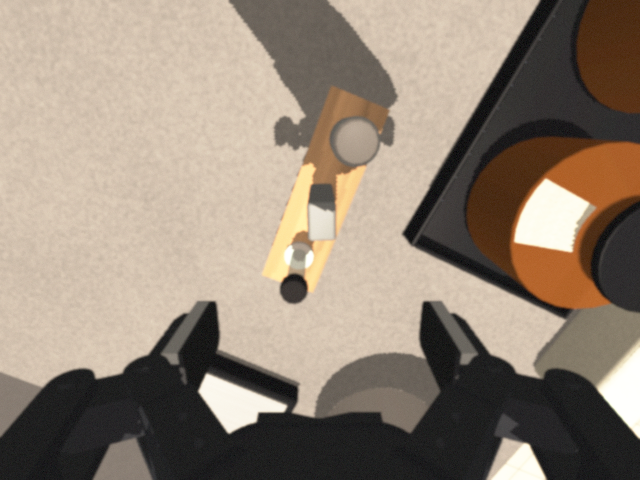

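The wrist view shows the thermometer centred at (320,215), between the brush at (355,140) and the sampler at (295,270). The fingers straddle it. The wanted patch is at (553,215). I'll measure the patch from this view, then grasp and lift.

```bash
sed -i 's/^T0=.*; YAW.*/T0=np.array([.4459,-.2938,0]); YAW=np.radians(26.7)/' h.py
python3 - <<'E'
from h import *
s=load('w1'); W=cloud(s); hsv=cv2.cvtColor(s['p'],cv2.COLOR_BGR2HSV)
b=np.zeros((480,640),bool); b[170:260,505:605]=1
m=b&(hsv[...,1]<110)&(hsv[...,2]>110)&(W[...,2]>.1); P=W[m]
az=np.degrees(np.arctan2(P[:,1]-J[1],P[:,0]-J[0]))%360; r=np.hypot(P[:,1]-J[1],P[:,0]-J[0])
print(m.sum(),P.mean(0),'az',np.percentile(az,[1,50,99]),'r',np.percentile(r,[1,50,99]),'z',np.percentile(P[:,2],[1,50,99]))
m=(abs(W[...,2]-.194)<.006)&(np.hypot(W[...,0]-J[0],W[...,1]-J[1])<.06);print('lid',m.sum(),np.nanmin(W[m],0))
n=np.linalg.svd(P-P.mean(0),full_matrices=False)[2][2]; print(n)
s=load('top1'); W=cloud(s); hsv=cv2.cvtColor(s['p'],cv2.COLOR_BGR2HSV); b[:]=0;b[195:225,400:450]=1
m=b&(hsv[...,1]<110)&(hsv[...,2]>110)&(W[...,2]>.1); P=W[m]
az=np.degrees(np.arctan2(P[:,1]-J[1],P[:,0]-J[0]))%360; print('top az',np.percentile(az,[1,50,99]))
Q=q(down(YAW))
env.movel(T0+[0,0,.198],velocity=.12,rot=Q,stop_force=15)
print(env.get_state()['tcp_pos'],env.get_state()['force'])
env.grip(.0,50); st=env.get_state(); print('grip',st['opening'],st['force'],st['time'])
print(env.movel(T0+[0,0,.30],velocity=.08,stop_force=25), env.get_state()['opening'],env.get_state()['force'])
env.movel(T0+[0,0,.42],velocity=.12)
snap('side','s2'); snap('wrist','w2'); print(env.get_state()['time'],env.get_state()['opening'],env.get_state()['force'])
E
```

```text
3735 [ 0.6339288  -0.20393702  0.14423925] az [166.19308622 190.24341015 216.80147872] r [0.04605303 0.06440695 0.08054326] z [0.1276258  0.14414348 0.15969881]
lid 3677 [ 0.64598662 -0.24330969  0.1880081 ]
[-0.63676686 -0.1161175   0.76226288]
top az [165.83306007 189.12530286 214.16108723]
[ 0.44629551 -0.29399435  0.19866998] [-0.28473996 -0.38775288 -0.23009783]
grip 0.023259078350242882 [-0.90481463  0.26138889  2.39995185] 4.025
False 0.02359919057983063 [-0.67416182  0.49802911 -1.71598438]
6.7 0.023692867754255074 [-0.30371766 -0.74487043 -1.89232308]
```

View pics/s2.png

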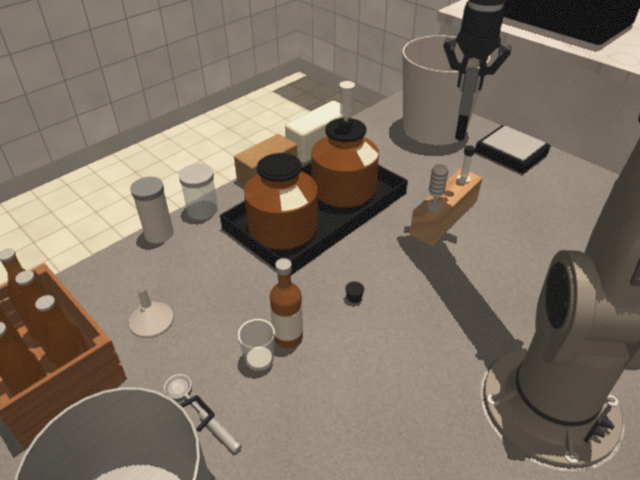

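The side view shows the thermometer hanging clear from the gripper, nose at (462,130). The brush and sampler are still standing in the holder. Next I'll go to the aiming pose through a stand-off point.

```bash
sed -i 's/^J=.*; AZ/J=np.array([.696,-.1925,.0]); AZ/' h.py
python3 - <<'E'
from h import *
Q=q(tilted(N,np.radians(-60)))
env.reach(PATCH+N*(.268+.06),Q)
env.movel(PATCH+N*.268,velocity=.08,rot=Q); env.dwell(.3)
st=env.get_state(); print(st['time'],st['opening'],st['tcp_pos'],PATCH+N*.268,st['orientation'],Q)
for c,f in (('side','s3'),('top','t3'),('wrist','w3')): snap(c,f)
s=[cv2.imread('pics/s3.png')[60:260,280:540],cv2.imread('pics/t3.png')[130:330,360:490],cv2.imread('pics/w3.png')]
a=cv2.resize(s[0],(390,300),interpolation=cv2.INTER_CUBIC);b=cv2.resize(s[1],(195,300),interpolation=cv2.INTER_CUBIC)
c=cv2.resize(s[2],(400,300)); o=np.zeros((600,800,3),np.uint8); o[:300,:390]=a;o[:300,400:595]=b;o[300:,:400]=c; cv2.imwrite('pics/m3.png',o)
E
```

```text
8.7917 0.023654997305527305 [ 0.46222808 -0.23388473  0.35059198] [ 0.46233754 -0.233701    0.35029991] [0.14488825 0.76977565 0.53888646 0.30992616] [np.float64(0.14454395845259896), np.float64(0.7697511313200572), np.float64(0.5389855446957563), np.float64(0.3099755192194447)]
```

View pics/m3.png

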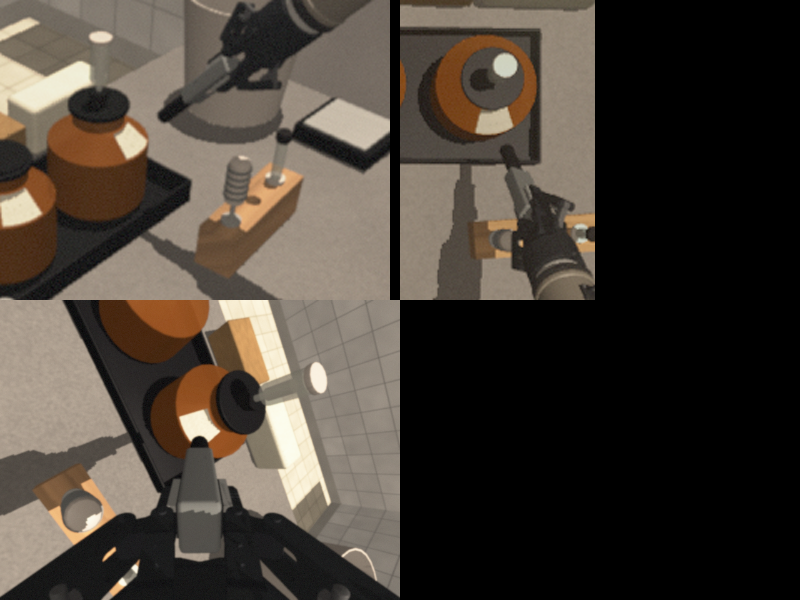

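The montage shows the nose in front of the patch in the side and wrist views. The brush and sampler are untouched. I'll check the real thermometer axis against the prediction by comparing silhouette midlines.

```bash
cat > chk.py <<'E'
from h import *
def check(names,tip,ax):
  for f in names:
    s=load(f); W=cloud(s); K=np.array([[s['fx'],0,s['cx']],[0,s['fy'],s['cy']],[0,0,1.]])
    pr=lambda X: cv2.projectPoints(np.atleast_2d(X).astype(float),s['rvec'],s['tvec'],K,None)[0].reshape(-1,2)
    D=W-tip; t=D@ax; r=np.linalg.norm(D-t[...,None]*ax,axis=-1); m=(r<.026)&(t>-.02)&(t<.095)
    n,c=cv2.connectedComponentsWithStats(m.astype(np.uint8))[1:3]; k=1+np.argmax(c[1:,4]); m=n==k
    uv=np.argwhere(m)[:,::-1].astype(float); tt=t[m]; a,b=pr([tip,tip+.1*ax]); L=np.linalg.norm(b-a); e=(b-a)/L; o=np.array([-e[1],e[0]])
    x=(uv-a)@e; y=(uv-a)@o; dep=(cv2.Rodrigues(s['rvec'])[0]@tip+s['tvec'].ravel())[2]; mm=dep/s['fx']*1000
    M=cv2.Rodrigues(s['rvec'])[0]; od=M[:2].T@o
    bins=np.linspace(-.2*L,.95*L,24); out=[]
    for i in range(23):
        k=(x>=bins[i])&(x<bins[i+1])
        if k.sum()>2: out.append((round((bins[i]+bins[i+1])/2/L*100),round(mm*(y[k].min()+y[k].max())/2,1),round(mm*np.ptp(y[k]),0)))
    print(f,'mm/px %.2f'%mm,'tip s from pixels %.1f mm'%(np.percentile(x,.5)/L*100),'3D tmin %.1f'%(1000*np.percentile(tt,1)),'o world',od.round(2)); print(out)
if __name__=='__main__':
    check(['s3','t3','w3'],PATCH+.08*N,N)
E
python3 chk.py
```

```text
s3 mm/px 2.32 tip s from pixels -5.1 mm 3D tmin 2.5 o world [-0.8  -0.05 -0.6 ]
[(-8, np.float64(-0.3), np.float64(5.0)), (-3, np.float64(-0.1), np.float64(17.0)), (2, np.float64(0.4), np.float64(21.0)), (7, np.float64(-0.1), np.float64(21.0)), (12, np.float64(0.1), np.float64(20.0)), (17, np.float64(0.1), np.float64(22.0)), (22, np.float64(0.6), np.float64(20.0)), (27, np.float64(-0.4), np.float64(20.0)), (32, np.float64(0.0), np.float64(22.0)), (37, np.float64(0.3), np.float64(20.0)), (42, np.float64(-0.5), np.float64(20.0)), (47, np.float64(-0.0), np.float64(22.0)), (52, np.float64(-0.0), np.float64(20.0)), (57, np.float64(-2.1), np.float64(27.0)), (62, np.float64(-3.5), np.float64(28.0)), (68, np.float64(-1.0), np.float64(31.0)), (72, np.float64(-0.1), np.float64(35.0)), (77, np.float64(-0.6), np.float64(35.0)), (82, np.float64(0.3), np.float64(35.0)), (87, np.float64(13.3), np.float64(8.0)), (92, np.float64(15.1), np.float64(3.0))]
t3 mm/px 2.35 tip s from pixels -7.9 mm 3D tmin 4.7 o world [-0.41  0.91 -0.01]
[(-8, np.float64(0.3), np.float64(13.0)), (-2, np.float64(-1.4), np.f
[... 732 characters left out ...]
oat64(0.2), np.float64(38.0))]
w3 mm/px 0.77 tip s from pixels -17.7 mm 3D tmin 2.0 o world [-0.73  0.39 -0.56]
[(-18, np.float64(-1.5), np.float64(12.0)), (-13, np.float64(-1.5), np.float64(16.0)), (-8, np.float64(-1.6), np.float64(19.0)), (-3, np.float64(-1.6), np.float64(21.0)), (2, np.float64(-1.6), np.float64(21.0)), (7, np.float64(-1.7), np.float64(22.0)), (12, np.float64(-2.5), np.float64(24.0)), (17, np.float64(-1.7), np.float64(30.0)), (22, np.float64(-1.7), np.float64(32.0)), (27, np.float64(-1.4), np.float64(32.0)), (32, np.float64(-1.8), np.float64(33.0)), (37, np.float64(-1.4), np.float64(34.0)), (42, np.float64(-1.5), np.float64(35.0)), (47, np.float64(-1.5), np.float64(36.0))]
```

Run:
```python
from h import *
st=env.get_state(); print(st['time'],st['opening'],np.abs(st['joint_velocities']).max(),st['tcp_pos']); job.job_done()
```

```text
8.9417 0.02331449900174717 0.0019086828533236267 [ 0.46227202 -0.23376825  0.35043524]
the job is handed in; nothing more can be done
```

I gripped the thermometer across its narrow faces with 50 N and drew it straight up out of the middle socket. I then turned it 40° from vertical and handed the job in at 8.9 s. The arm was holding it still, aimed at the patch on the airlock jar from about 80 mm.

- **Aim:** the thermometer's midline matched the planned aiming line to about 0.5 mm in the side view, 1 mm in the top view and 1.5 mm in the wrist view. It had not tilted in the grip.
- **Distance:** the depth readings put the nose tip 2 to 5 mm farther from the patch than planned. I put this down to the front rim being seen edge-on, and did not correct it.
- **Patch position:** the top and wrist cameras agreed on the middle of the patch to about 3 mm and on its facing direction to about 1°.
- **Other things:** the last pictures show the brush and sampler still in place, and the nose clear of the jar. I did not check the items farther away again after the move.

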